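Pin the diffractometer turntable to its hidden zero hole

ROBOT

A 6-joint arm with a two-finger parallel gripper is mounted at the origin on the work surface. World frame = base frame: x ahead of the robot, y to its left, z up, the work surface at z = 0. Lengths are in m, angles in rad, forces in N, time in s.
With the tool pointing down it reaches from about 0.275 to 0.75 m from the base axis. Payload 10.2 kg.
Tool frame: the origin (TCP) lies on the centre line of the jaws, within the pads' length; the fingertips stand 25 mm ahead of it and the grasp point (between the pads) lies 6 mm ahead of it; z points along the fingers, x is the direction in which the jaws open and shut, and the axes are right-handed (so a half turn about z gives the same grasp; the last joint's range is limited). The gripper opens to 85 mm and grips with 20 to 120 N. Pads are 22 mm wide; open, the fingers measure 114 mm over their backs; the gripper's body (76 mm by 85 mm) begins 54 mm behind the grasp point. The pads swing forward as they close: fully open they stand 13 mm farther back than shut.
Start: joints at [-1.45, 0.313, 1.498, -0, 1.331, -0.223], TCP at [0.177, -0.494, 0.256] pointing down, gripper open.
Joint ranges: [-2.94, 2.94], [-0.97, 2.17], [0.19, 2.56], [-1.23, 4.37], [0.02, 3.11], [-2.88, 2.88]. Speed limits (rad/s): [2.39, 2.39, 3.01, 3.14, 3.14, 3.14].

INTERFACE

Orientations are given as [roll, pitch, yaw] about the fixed x, y, z axes, in that order (R = Rz(yaw) Ry(pitch) Rx(roll)).
In Python, from workcell import bot gives the robot as it stands.
- The arm moves only by the tool drive_tool, never from a script. Its argument "motion" is a list of rows, each a list of 7 numbers: the shift along the tool's x, y, z in m, then the turn, a rotation vector about the tool's x, y, z in degrees, then the opening, from 0 (shut) to 1 (fully open). A call has 1 to 5 rows; each row shifts and turns the commanded pose from where the row before left it, along the tool's axes as they then stand; what a row does not reach is not made up. A row lasts 1/10 s, in which the tool goes at most 50 mm and 8.59 degrees, less where a joint would pass 70% of its speed; a pose out of reach is approached as far as the arm can. A call is refused whole if a number of a shift passes 0.05 or a number of a turn 8.59, either way. A call with a gripper value outside its range is refused whole. The fingers move at their own pace and stop on an object; "newtons" is the grip in N (left out, the last holds). Time passes only in rows, so rows that do not move let the fingers close. It gives the time, the measured TCP pose, the force and the opening at its end, in the units of the state.
- bot.get_obs(): the state, without advancing time (a new reading comes with each control period).
- bot.snapshot(name): name is "side" or "top"; returns a dict with "image" (384x512x3 uint8, blue, green, red), "intrinsics" (3x3 intrinsics, pixels), "dist" ([k1, k2, p1, p2, k3] as OpenCV has them; the pictures are not rectified), "extrinsics" (4x4, takes a point from world to camera coordinates). Camera axes: x right, y down, z forward; pixel columns grow to the right and rows downward; lengths in m; the calibration is good to about 2 mm. A picture is of the moment at which its call begins. There is no depth.
- bot.sign_off(): hands the job in, once; it reports no verdict.
The state is a dict: "clock": time; "joint_positions": joint angles; "dq": joint speeds; "effort": joint torques, N m; "ee_pos": TCP position; "tool_rot": TCP orientation; "wrist_force": force on the tool from outside, world axes, zero at the start; "ft_torque": the same for the moment, N m; "opening": finger opening in m.
Only numpy, scipy, OpenCV 4.12 (cv2) and the standard library are available. Lean on these libraries where they do the work, as an engineer would, in place of code of your own. Each camera call takes 0.05 s, during which the arm holds its last target. There are 200 camera calls.

TASK

Lock the X-ray diffractometer for storage: take the locking pin out of the wooden accessory block, put it through the bush at the rim of the detector turntable, and, pressing it down lightly, swing the turntable round until the pin's tip drops into the zero hole hidden underneath. Then press the pin fully home and let go. Go gently, never forcing the pin or the turntable, and leave the crystal post, the tweezers and the slide box where they are.

Things in the scene. Friction and masses are not known exactly. Their poses are not given: they have to be found in the camera images.
- pin_center (a point): Locking pin, loose, metal, 94 mm long, about 70 g, upright in one of the block's two holes (25 mm deep). Point on its axis half-way up, 47 mm above the tip; z runs from tip to handle. From the tip up: round shank, 10 mm in diameter, 42 mm long, its end tapered over 3 mm to 5.6 mm; collar, 21 mm in diameter, 4 mm thick; round handle, 16 mm in diameter, 48 mm long.
- pin_shoulder (a point): Underside of the pin's collar, on the pin's axis, 42 mm above the tip. With the pin fully home this face sits on the top of the bush. The pin and the turntable's bearings are delicate: no more than some 30 N on the pin, down or sideways.
- bush_top (a point): Centre of the mouth of the bush: a steel boss 25 mm in diameter, 14 mm proud of the turntable, at its rim on the robot's side, 135 mm from its axis; moves with it. Vertical bore, 11.5 mm in diameter, 24 mm long, right through the turntable. A spring ball in its wall grips the pin: it stays at the height where it is left and takes about 2 to 5 N to slide.
- bush_foot (a point): Lower end of the bush's bore, at the turntable's underside. 4 mm below it is the flat top of the steel index ring, hidden by the turntable and clamped in place. It has one vertical hole, 11.5 mm in diameter, 17 mm deep, 135 mm from the turntable's axis. With the pin's tip on the flat of the ring its collar is 14 mm above the bush; fully home the tip is 14 mm deep in the hole.
- hub (a point): Point on the vertical axis of the turntable, level with the turntable's upper face, 119 mm above the bench.
- turntable (a joint): Turntable angle (rad), positive anticlockwise from above; 0 when the bush is at the black mark on the drum; range -0.35 to 0.5. Starts between 0.27 and 0.4. Stiff to turn (about 1.5 to 2 N at the bush), stays where it is left. The ring's hole lies under the bush at one angle between -0.23 and 0.23, unknown, as the last calibration left it.
- diffractometer: Bench X-ray diffractometer, fixed: blue foot 380 mm in diameter, aluminium drum and turntable (310 mm in diameter); a detector on the turntable about 75 degrees from the bush (top 180 mm above the bench), a crystal holder at the centre (189 mm), a grey source housing at the back (195 mm). Origin under the turntable's axis at bench level; x points from the zero mark to the housing.
- block: Wooden accessory block, fixed, 140 mm along its x, 50 mm along y, 40 mm high; origin at the centre of its underside. Its two holes, at x = -40 and +40 mm, hold the locking pin and a crystal post, either way round.
- crystal_post: Crystal post, loose, 80 mm tall, in the other hole of the block; a foot like the pin's but topped by a flat upright plate 8 x 26 x 30 mm. Origin at its foot. To be left alone.
- slide_box: Clear plastic box of slides, 75 x 55 x 22 mm, loose on the bench; origin under its centre. To be left alone.
- tweezers: Steel tweezers, 125 x 16 x 10 mm, loose on the bench; origin under their centre. To be left alone.
There are look-alikes about, which are no part of the job. What is meant by the part that bears pin_center is not blue, and is the smaller of those in its own colour.

How it is judged:
On the way:
1. the pin is in the bush, its tip at least 15 mm below the bush's top (horizontal distance between pin_shoulder and bush_top below 0.005 m and z of pin_shoulder in the frame of bush_top below 0.027 m and angle between pin_center's own z axis and vertical below 0.15 rad), for 0.1 s.
At the end, for the whole second after the job is handed in: the pin stands upright (within 0.12 rad) in the bush with its collar down on the bush (less than 3 mm gap), its tip in the hidden hole; pin at rest and released; crystal post, slide box and tweezers within 20 mm of where they were (z of pin_shoulder in the frame of bush_top below 0.003 m and horizontal distance between pin_shoulder and bush_top below 0.004 m and angle between pin_center's own z axis and vertical below 0.12 rad and linear speed of pin below 0.02 m/s and distance of each of crystal_post, slide_box, tweezers from where it was at the start of the episode below 0.02 m); the robot touches nothing.
It fails at once if the pin was forced: more than 35 N between the pin and the diffractometer (turntable, bush and ring included) (contact force between pin and diffractometer above 35 N).
It fails at once if the crystal post, slide box or tweezers were displaced by more than 30 mm (distance of any of crystal_post, slide_box, tweezers from where it was at the start of the episode above 0.03 m).
It also fails if it takes over 72 s, if anything falls off the work surface, if the arm or the gripper's body presses on something with over 40 N, if the wrist force passes 120 N, or if a joint passes its speed limit or range.

## Working session

There is one attempt and no reset: what is moved stays moved. The work goes in short steps, Python scripts to look and compute and a tool call to move; the robot and the scene stay as the last step left them, time stands still between calls to the robot, and variables do not carry over. Pictures are saved under pics/ and viewed, about 8 in all and at most 12, crops included, and the job is handed in when it is done.

Besides the shell and the picture viewer there is one more tool, called after "Request:" as a command line: name --pt "numbers of a row" for each row, then --argument value for the rest. drive_tool: Moves the arm, as the interface text tells. Its arguments: {"type":"object","properties":{"motion":{"type":"array"},"newtons":{"type":"number"}},"required":["motion"]}

```bash
mkdir -p pics; cat > h.py <<'E'
import numpy as np, cv2
from workcell import bot
def snap(n,f):
    s=bot.snapshot(n); cv2.imwrite('pics/'+f+'.png',s['image'])
    np.savez('pics/'+f+'.npz',K=s['intrinsics'],d=s['dist'],E=s['extrinsics'],im=s['image']); return s
def ray(f,uv):
    z=np.load('pics/'+f+'.npz'); p=cv2.undistortPoints(np.array([[uv]],float),z['K'],np.array(z['d'],float)).ravel()
    R=z['E'][:3,:3];t=z['E'][:3,3]; return -R.T@t, R.T@np.array([p[0],p[1],1])
def atz(f,uv,h):
    o,d=ray(f,uv); return o+d*(h-o[2])/d[2]
def tri(f1,a,f2,b):
    o1,d1=ray(f1,a);o2,d2=ray(f2,b); s=np.linalg.lstsq(np.c_[d1,-d2],o2-o1,rcond=None)[0]
    p,q=o1+d1*s[0],o2+d2*s[1]; return (p+q)/2,np.linalg.norm(p-q)
def proj(f,P):
    z=np.load('pics/'+f+'.npz'); return cv2.projectPoints(np.array(P,float).reshape(-1,1,3),cv2.Rodrigues(z['E'][:3,:3])[0],z['E'][:3,3],z['K'],np.array(z['d'],float))[0].reshape(-1,2)
E
python3 - <<'E'
from h import *
a=snap('top','t0');b=snap('side','s0')
for s in (a,b):
    E=s['extrinsics'];print((-E[:3,:3].T@E[:3,3]).round(3),E[2,:3].round(2))
for n in 'ts': cv2.imwrite(f'pics/{n}0b.png',cv2.resize(cv2.imread(f'pics/{n}0.png'),(800,600),interpolation=cv2.INTER_CUBIC))
o=bot.get_obs();print(o)
E
```

```text
[0.42  0.011 0.938] [ 0.11 -0.   -0.99]
[0.278 0.893 0.697] [ 0.22 -0.81 -0.54]
{'clock': 0.1, 'joint_positions': array([-1.45039344e+00,  3.13395259e-01,  1.49836338e+00,  1.12491061e-06,
        1.33101752e+00, -2.23399985e-01]), 'dq': array([ 1.43066383e-03, -1.02974935e-03, -2.38211527e-03, -2.79590679e-03,
       -9.71877770e-05,  1.95733181e-03]), 'effort': array([ 3.13717195e-03, -4.12897038e+01, -2.60139245e+01, -1.85380768e-04,
        3.02675980e-03,  3.21943185e-05]), 'ee_pos': array([ 0.17692508, -0.49407099,  0.25579082]), 'tool_rot': array([-3.14132939e+00,  1.15385328e-03, -1.22699357e+00]), 'wrist_force': array([-0.23746268, -0.52728206,  0.86490779]), 'ft_torque': array([ 0.04135444, -0.03215281,  0.02267794]), 'opening': 0.08565366915934042}
```

View pics/t0b.png

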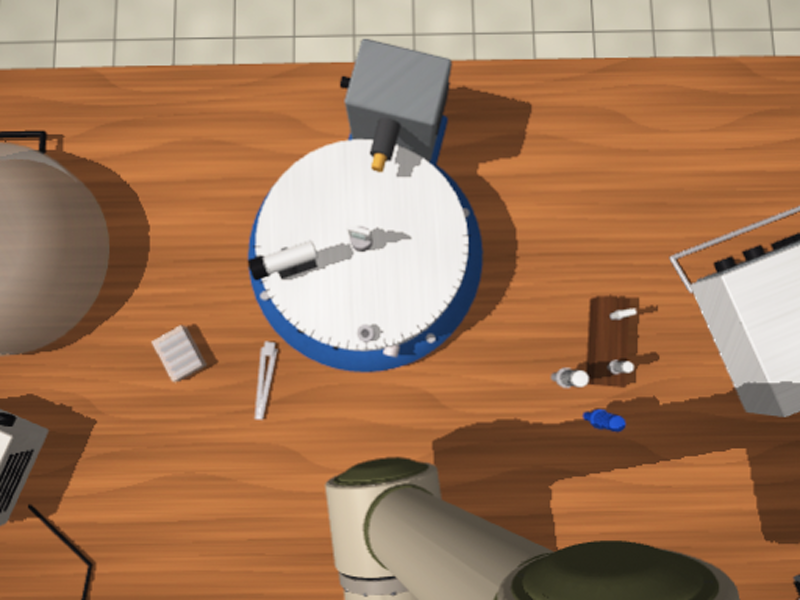

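View pics/s0b.png

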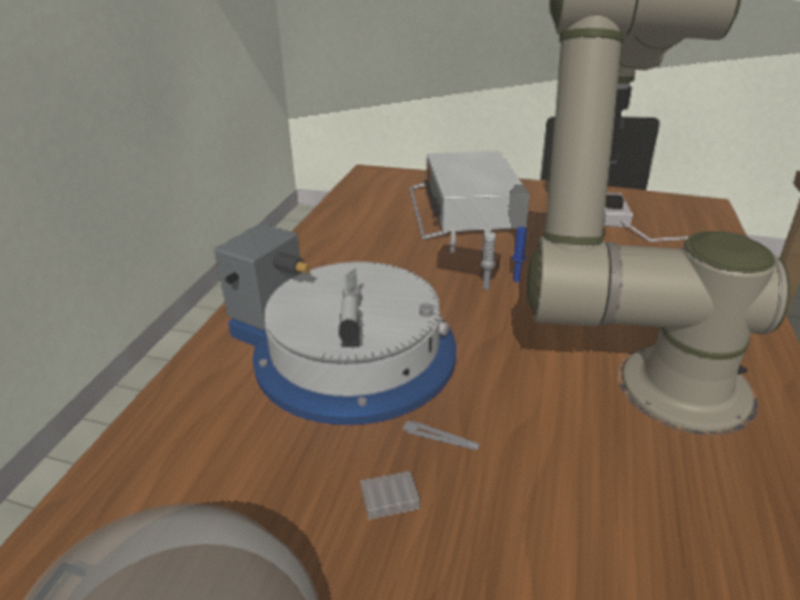

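Top: pin in the block about (622,366), post (623,313); a larger silver look-alike stands at (572,378) and a blue one at (605,420). Bush is at (368,333), tweezers (265,380), box (183,353). The side view shows the bush at (427,310). I'll enlarge both areas.

```bash
python3 - <<'E'
from h import *
t=cv2.imread('pics/t0.png');s=cv2.imread('pics/s0.png')
f=lambda im,x,y:cv2.resize(im[y:y+75,x:x+100],(400,300),interpolation=cv2.INTER_CUBIC)
cv2.imwrite('pics/c0.png',np.vstack([np.hstack([f(t,340,185),f(t,190,180)]),np.hstack([f(s,260,135),f(s,210,165)])]))
E
```

```text
(no output)
```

View pics/c0.png

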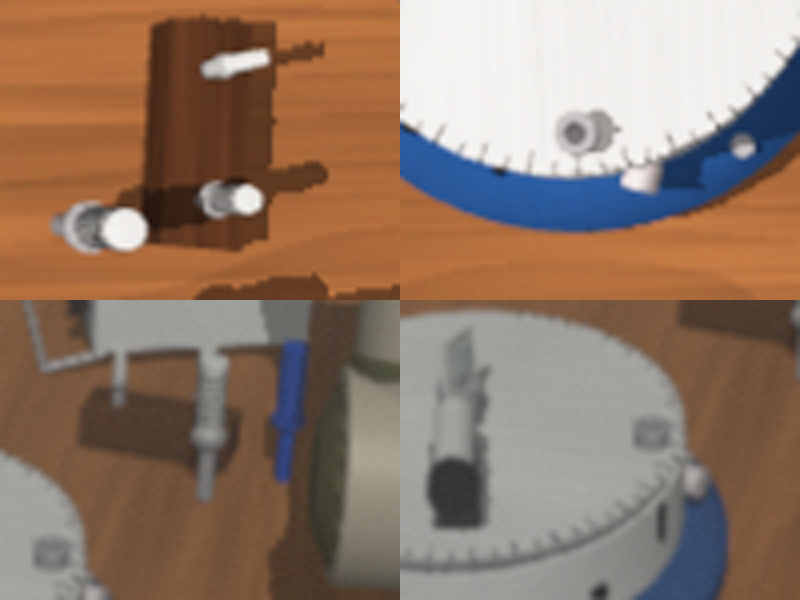

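Top crop: pin handle top at raw (402.2,235), bush mouth at raw (233.8,212.8), zero mark near raw (215,222); side crop: boss top at raw (273,196).

```bash
python3 - <<'E'
from h import *
from scipy.optimize import least_squares
print('pin',atz('t0',(402.2,235),.109),'collar',atz('t0',(394.5,234.7),.061))
b=atz('t0',(233.8,212.8),.133);print('bush',b, tri('t0',(233.8,212.8),'s0',(273,196)))
print('post top',atz('t0',(340+252/4,185+59/4),.095))
print('look tip',atz('t0',(340+58/4,185+56),0), 'top',[atz('t0',(340+125/4,185+229/4),h) for h in(.1,.13,.15)])
print('look tri',tri('t0',(340+58/4,185+56),'s0',(260+205/4,135+49)),'top',tri('t0',(340+125/4,185+229/4),'s0',(260+214/4,135+52/4)))
print('blue',tri('t0',(605*.64,420*.64),'s0',(260+290/4,135+110/4)))
print('block corners',[atz('t0',(340+x/4,185+y/4),.04).round(3) for x,y in((152,22),(275,24),(270,240),(145,242))])
im=cv2.imread('pics/t0.png');g=im.min(2)
m=(g>140).astype(np.uint8); n,l,st,c=cv2.connectedComponentsWithStats(m); i=l[190,260]
ct=max(cv2.findContours((l==i).astype(np.uint8),cv2.RETR_EXTERNAL,cv2.CHAIN_APPROX_NONE)[0],key=len)[:,0]
P=np.array([atz('t0',p,.119)[:2] for p in ct])
r=least_squares(lambda q:np.hypot(*(P-q[:2]).T)-q[2],[.6,.05,.155],loss='soft_l1',f_scale=.001).x
print('hub',r, 'bush r',np.hypot(*(b[:2]-r[:2])),'bearing',np.degrees(np.arctan2(*(b[:2]-r[:2])[::-1])))
k=atz('t0',(215.2,222.5),.105); print('mark bearing',np.degrees(np.arctan2(*(k[:2]-r[:2])[::-1])),k)
k=atz('t0',(190+242/4,180+177/4),.1);print('knob',k)
E
```

```text
pin [ 0.41345347 -0.32198025  0.109     ] collar [ 0.41411691 -0.32290894  0.061     ]
bush [0.46865867 0.055518   0.133     ] (array([0.46808899, 0.05549206, 0.13124251]), np.float64(0.0013705461832233012))
post top [ 0.49437229 -0.33445482  0.095     ]
look tip [ 0.39962176 -0.24326042  0.        ] top [array([ 0.39829575, -0.2541005 ,  0.1       ]), array([ 0.39907348, -0.24460115,  0.13      ]), array([ 0.39959197, -0.23826825,  0.15      ])]
look tri (array([ 0.39896219, -0.2428978 ,  0.00174456]), np.float64(0.0014098026093571268)) top (array([ 0.39942588, -0.24071956,  0.14224037]), np.float64(7.08775486619462e-05))
blue (array([ 0.33535058, -0.29912504,  0.06598372]), np.float64(0.0007587248712724338))
block corners [array([ 0.523, -0.296,  0.04 ]), array([ 0.521, -0.373,  0.04 ]), array([ 0.388, -0.361,  0.04 ]), array([ 0.389, -0.285,  0.04 ])]
hub [0.60174384 0.06115233 0.15466838] bush r 0.13320438310945887 bearing -177.57575991380503
mark bearing 165.8937725505945 [0.44904421 0.09952547 0.105     ]
knob [0.44385701 0.01951741 0.1       ]
```

```bash
cat >> h.py <<'E'
from scipy.spatial.transform import Rotation as Rn
def plan(target,yaw=None,n=5,opening=.5,obs=None):
    o=obs or bot.get_obs(); p=o['ee_pos'].copy(); R=Rn.from_euler('xyz',o['tool_rot'])
    T=R if yaw is None else Rn.from_euler('xyz',[np.pi,0,np.radians(yaw)])
    rv=np.degrees((R.inv()*T).as_rotvec()); d=(np.array(target)-p)/n
    for i in range(n):
        print([*R.inv().apply(d).round(4).tolist(),*(rv/n).round(2).tolist(),opening]); R=R*Rn.from_rotvec(np.radians(rv/n))
def st():
    o=bot.get_obs();print(round(o['clock'],2),o['ee_pos'].round(4),np.degrees(o['tool_rot']).round(2),o['wrist_force'].round(2),round(o['opening'],4),o['joint_positions'].round(2))
E
python3 - <<'E'
from h import *
plan([.4135,-.322,.20],32,13)
E
```

```text
[-0.0063, -0.0216, 0.0043, -0.01, 0.0, -7.87, 0.5]
[-0.0033, -0.0223, 0.0043, -0.01, 0.0, -7.87, 0.5]
[-0.0002, -0.0225, 0.0043, -0.01, 0.0, -7.87, 0.5]
[0.0029, -0.0223, 0.0043, -0.01, 0.0, -7.87, 0.5]
[0.0059, -0.0217, 0.0043, -0.01, 0.0, -7.87, 0.5]
[0.0088, -0.0207, 0.0043, -0.01, 0.0, -7.87, 0.5]
[0.0116, -0.0193, 0.0043, -0.01, 0.0, -7.87, 0.5]
[0.0141, -0.0175, 0.0043, -0.01, 0.0, -7.87, 0.5]
[0.0164, -0.0155, 0.0043, -0.01, 0.0, -7.87, 0.5]
[0.0183, -0.0131, 0.0043, -0.01, 0.0, -7.87, 0.5]
[0.0199, -0.0104, 0.0043, -0.01, 0.0, -7.87, 0.5]
[0.0212, -0.0076, 0.0043, -0.01, 0.0, -7.87, 0.5]
[0.022, -0.0046, 0.0043, -0.01, 0.0, -7.87, 0.5]
```

Request:
drive_tool --pt "-0.006 -0.022 0.004 0 0 -7.9 0.5" --pt "-0.003 -0.022 0.004 0 0 -7.9 0.5" --pt "0 -0.022 0.004 0 0 -7.9 0.5" --pt "0.003 -0.022 0.004 0 0 -7.9 0.5" --pt "0.006 -0.022 0.004 0 0 -7.9 0.5"

```text
clock: 0.6
ee_pos: [0.2687, -0.4286, 0.2358]
tool_rot: [-3.141, 0.001, -0.532]
wrist_force: [0.0, -0.2, 0.3]
opening: 0.0427
```

Request:
drive_tool --pt "0.009 -0.021 0.004 0 0 -7.9 0.5" --pt "0.012 -0.019 0.004 0 0 -7.9 0.5" --pt "0.014 -0.017 0.004 0 0 -7.9 0.5" --pt "0.016 -0.015 0.004 0 0 -7.9 0.5" --pt "0.018 -0.013 0.004 0 0 -7.9 0.5"

```text
clock: 1.1
ee_pos: [0.3591, -0.3633, 0.2159]
tool_rot: [-3.141, 0.0, 0.157]
wrist_force: [0.0, 0.1, -0.7]
opening: 0.043
```

Request:
drive_tool --pt "0.02 -0.01 0.004 0 0 -7.9 0.5" --pt "0.021 -0.008 0.004 0 0 -7.9 0.5" --pt "0.022 -0.005 0.004 0 0 -7.9 0.5" --pt "0 0 0 0 0 0 0.5"

```text
clock: 1.5
ee_pos: [0.4137, -0.3221, 0.2035]
tool_rot: [-3.14, -0.0, 0.571]
wrist_force: [0.6, 0.1, 0.2]
opening: 0.0429
```

```bash
python3 - <<'E'
from h import *
st(); plan([.4135,-.322,.20],32,1)
s=snap('top','t1');b=snap('side','s1')
f=lambda im,x,y:cv2.resize(im[y:y+75,x:x+100],(400,300),interpolation=cv2.INTER_CUBIC)
cv2.imwrite('pics/c1.png',np.hstack([f(s['image'],340,185),f(b['image'],260,135)]))
E
```

```text
1.5 [ 0.4137 -0.3221  0.2035] [-1.7991e+02 -1.0000e-02  3.2690e+01] [0.58 0.09 0.23] 0.0429 [-0.89  0.36  1.58  0.    1.21 -1.46]
[-0.0001, -0.0002, 0.0035, -0.09, -0.01, 0.69, 0.5]
```

View pics/c1.png

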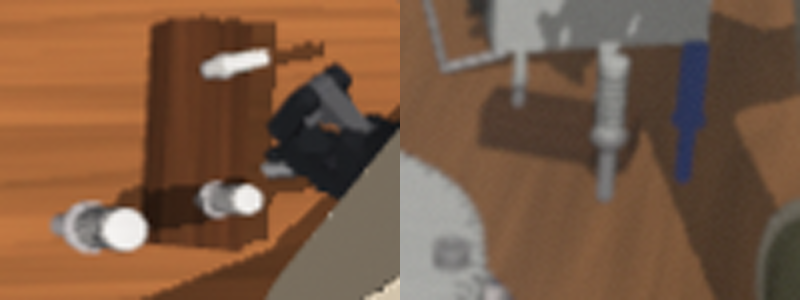

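The pin is still at raw (402,235) and the open gripper stands over it with clearance to the neighbours. I'll descend.

Request:
drive_tool --pt "0 0 0.03 0 0 0 0.5" --pt "0 0 0.03 0 0 0 0.5" --pt "0 0 0.03 0 0 0 0.5" --pt "0 0 0.022 0 0 0 0.5" --pt "0 0 0 0 0 0 0.5"

```text
clock: 2.1
ee_pos: [0.411, -0.3234, 0.09]
tool_rot: [-3.136, 0.001, 0.562]
wrist_force: [0.3, -0.4, 0.9]
opening: 0.0427
```

Request:
drive_tool --pt "0 0 0 0 0 0 0.1" --pt "0 0 0 0 0 0 0.1" --pt "0 0 0 0 0 0 0.1" --pt "0 0 0 0 0 0 0.1" --newtons 35

```text
clock: 2.5
ee_pos: [0.4136, -0.324, 0.0938]
tool_rot: [3.139, -0.002, 0.564]
wrist_force: [4.7, 2.2, 0.1]
opening: 0.0149
```

Request:
drive_tool --pt "0 0 0 0 0 0 0.1" --pt "0 0 0 0 0 0 0.1"

```text
clock: 2.7
ee_pos: [0.4136, -0.324, 0.0938]
tool_rot: [3.139, -0.002, 0.565]
wrist_force: [4.1, 2.0, -0.1]
opening: 0.0154
```

```bash
python3 - <<'E'
from h import *
st();s=snap('top','t2')['image'];b=snap('side','s2')['image']; st()
f=lambda im,x,y:cv2.resize(im[y:y+75,x:x+100],(400,300),interpolation=cv2.INTER_CUBIC)
cv2.imwrite('pics/c2.png',np.hstack([f(s,340,185),f(b,270,125)]))
E
```

```text
2.7 [ 0.4136 -0.324   0.0938] [ 1.7983e+02 -1.2000e-01  3.2350e+01] [ 4.11  2.01 -0.13] 0.0154 [-0.89  0.5   1.69  0.    0.95 -1.45]
2.8 [ 0.4137 -0.324   0.0939] [ 1.7982e+02 -1.2000e-01  3.2350e+01] [ 4.7   2.85 -0.64] 0.015 [-0.89  0.5   1.69  0.    0.95 -1.45]
```

View pics/c2.png

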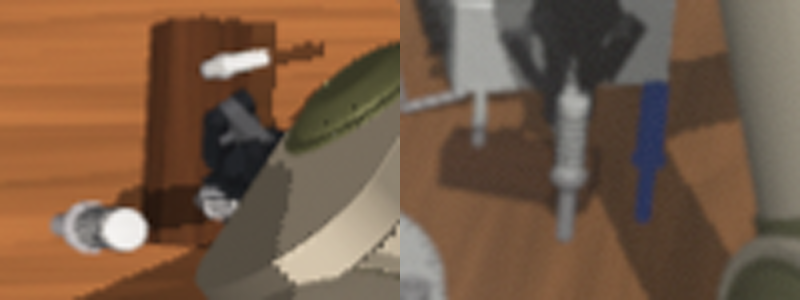

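Request:
drive_tool --pt "0 0 -0.01 0 0 0 0.1" --pt "0 0 -0.03 0 0 0 0.1" --pt "0 0 -0.03 0 0 0 0.1" --pt "0 0 -0.03 0 0 0 0.1" --pt "0 0 -0.03 0 0 0 0.1"

```text
clock: 3.3
ee_pos: [0.4125, -0.3239, 0.225]
tool_rot: [3.139, -0.0, 0.565]
wrist_force: [0.0, -0.4, -0.8]
opening: 0.0154
```

Request:
drive_tool --pt "0 0 -0.015 0 0 0 0.1" --pt "0 0 0 0 0 0 0.1" --pt "0 0 0 0 0 0 0.1"

```text
clock: 3.6
ee_pos: [0.4124, -0.3237, 0.2373]
tool_rot: [3.141, -0.0, 0.565]
wrist_force: [-0.4, 0.6, -0.1]
opening: 0.0154
```

```bash
python3 - <<'E'
from h import *
st();plan([.4685,.0555,.235],32,11,.1)
E
```

```text
3.6 [ 0.4124 -0.3237  0.2373] [179.97  -0.    32.38] [-0.41  0.59 -0.13] 0.0154 [-0.89  0.33  1.53 -0.    1.28 -1.45]
[0.0228, -0.0264, 0.0002, 0.0, -0.0, 0.03, 0.1]
[0.0228, -0.0264, 0.0002, 0.0, -0.0, 0.03, 0.1]
[0.0227, -0.0264, 0.0002, 0.0, -0.0, 0.03, 0.1]
[0.0227, -0.0264, 0.0002, 0.0, -0.0, 0.03, 0.1]
[0.0227, -0.0264, 0.0002, 0.0, -0.0, 0.03, 0.1]
[0.0227, -0.0264, 0.0002, 0.0, -0.0, 0.03, 0.1]
[0.0227, -0.0265, 0.0002, 0.0, -0.0, 0.03, 0.1]
[0.0227, -0.0265, 0.0002, 0.0, -0.0, 0.03, 0.1]
[0.0226, -0.0265, 0.0002, 0.0, -0.0, 0.03, 0.1]
[0.0226, -0.0265, 0.0002, 0.0, -0.0, 0.03, 0.1]
[0.0226, -0.0265, 0.0002, 0.0, -0.0, 0.03, 0.1]
```

Request:
drive_tool --pt "0.023 -0.026 0 0 0 0 0.1" --pt "0.023 -0.026 0 0 0 0 0.1" --pt "0.023 -0.026 0 0 0 0 0.1" --pt "0.023 -0.026 0 0 0 0 0.1" --pt "0.023 -0.026 0 0 0 0 0.1"

```text
clock: 4.1
ee_pos: [0.4396, -0.1509, 0.2363]
tool_rot: [-3.14, 0.001, 0.565]
wrist_force: [0.6, 0.2, 0.2]
opening: 0.0156
```

Request:
drive_tool --pt "0.023 -0.026 0 0 0 0 0.1" --pt "0.023 -0.026 0 0 0 0 0.1" --pt "0.023 -0.026 0 0 0 0 0.1" --pt "0.023 -0.026 0 0 0 0 0.1" --pt "0.023 -0.026 0 0 0 0 0.1"

```text
clock: 4.6
ee_pos: [0.467, 0.0205, 0.2363]
tool_rot: [-3.14, 0.001, 0.565]
wrist_force: [0.3, -0.1, -1.0]
opening: 0.0152
```

Request:
drive_tool --pt "0.02 -0.028 0 0 0 0 0.1" --pt "0 0 0 0 0 0 0.1" --pt "0 0 0 0 0 0 0.1"

```text
clock: 4.9
ee_pos: [0.469, 0.0537, 0.2364]
tool_rot: [-3.141, 0.001, 0.567]
wrist_force: [-0.5, -0.2, -0.6]
opening: 0.0152
```

```bash
python3 - <<'E'
from h import *
st();plan([.4686,.0535,.235],32,1,.1)
s=snap('top','t3')['image'];b=snap('side','s3')['image']
f=lambda im,x,y:cv2.resize(im[y:y+75,x:x+75],(400,400),interpolation=cv2.INTER_CUBIC)
cv2.imwrite('pics/c3.png',np.hstack([f(s,195,175),f(b,240,140)]))
E
```

```text
4.9 [0.469  0.0537 0.2364] [-1.7995e+02  8.0000e-02  3.2470e+01] [-0.52 -0.17 -0.55] 0.0152 [-0.13  0.21  1.68 -0.    1.25 -0.7 ]
[-0.0004, -0.0001, 0.0014, -0.05, 0.08, 0.47, 0.1]
```

View pics/c3.png

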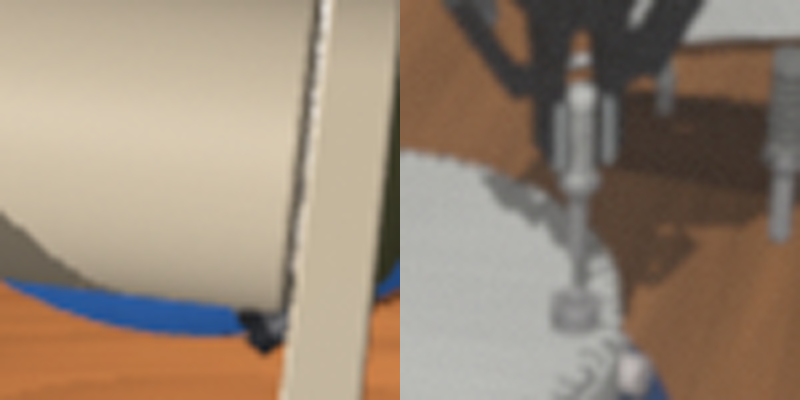

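```bash
python3 - <<'E'
from h import *
print(proj('s3',[[.469,.0557,.1576],[.469,.0557,.252],[.4686,.0555,.133],[.4686,.0655,.133],[.4786,.0555,.133],[.469,.0557,.2],[.469,.0557,.203]])*1)
E
```

```text
[[272.4994057  187.73150903]
 [272.8562607  156.24212992]
 [272.57013313 195.40982132]
 [271.72041331 197.3930475 ]
 [268.97847945 194.91724904]
 [272.65756058 173.98098779]
 [272.6688846  172.98427159]]
```

```bash
python3 - <<'E'
from h import *
b=cv2.imread('pics/s3.png');a=cv2.imread('pics/s0.png')
f=lambda im,x,y:cv2.resize(im[y:y+50,x:x+33],(396,600),interpolation=cv2.INTER_CUBIC)
cv2.imwrite('pics/c4.png',np.hstack([f(b,257,155),f(a,257,155)]))
E
```

```text
(no output)
```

View pics/c4.png

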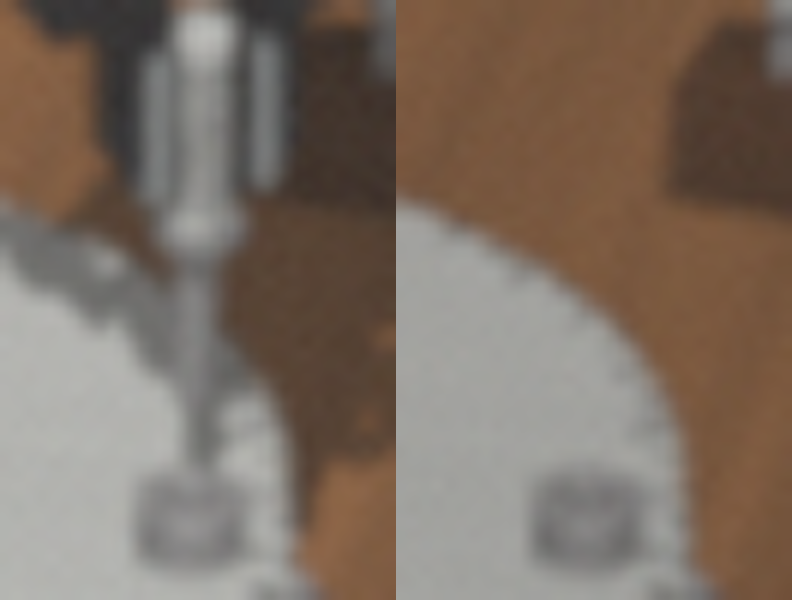

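Side view: handle top (206,35), pin axis near the tip at x≈198 against bush centre x≈192 (12× crop), so the pin is about 1.5 mm short in +x; y agrees. I'll correct that and lower.

Request:
drive_tool --pt "0.0013 0.0008 0.01 0 0 0 0.1" --pt "0 0 0.01 0 0 0 0.1" --pt "0 0 0.003 0 0 0 0.1" --pt "0 0 0.002 0 0 0 0.1" --pt "0 0 0.001 0 0 0 0.1"

```text
clock: 5.5
ee_pos: [0.4709, 0.0533, 0.2111]
tool_rot: [-3.141, 0.0, 0.565]
wrist_force: [-0.2, -0.2, -0.2]
opening: 0.0148
```

Request:
drive_tool --pt "0 0 0.001 0 0 0 0.1" --pt "0 0 0.001 0 0 0 0.1" --pt "0 0 0.001 0 0 0 0.1"

```text
clock: 5.8
ee_pos: [0.4709, 0.0535, 0.2089]
tool_rot: [3.142, -0.0, 0.566]
wrist_force: [-4.0, 1.4, 8.5]
opening: 0.0154
```

Request:
drive_tool --pt "0 0 -0.001 0 0 0 0.1" --pt "-0.0007 -0.001 0 0 0 0 0.1" --pt "0 0 0.001 0 0 0 0.1"

```text
clock: 6.1
ee_pos: [0.4698, 0.0538, 0.2084]
tool_rot: [3.141, -0.0, 0.566]
wrist_force: [-1.3, 0.6, -0.6]
opening: 0.0152
```

Request:
drive_tool --pt "0 0 0.001 0 0 0 0.1"

```text
clock: 6.2
ee_pos: [0.4698, 0.0538, 0.2072]
tool_rot: [3.142, -0.0, 0.565]
wrist_force: [-1.7, 0.7, -0.0]
opening: 0.0153
```

Request:
drive_tool --pt "-0.0003 -0.0005 0.001 0 0 0 0.1" --pt "0 0 0.001 0 0 0 0.1" --pt "0 0 0.001 0 0 0 0.1"

```text
clock: 6.5
ee_pos: [0.4693, 0.054, 0.2042]
tool_rot: [3.141, -0.0, 0.566]
wrist_force: [-0.9, -0.2, -0.2]
opening: 0.0149
```

Request:
drive_tool --pt "0 0 0.001 0 0 0 0.1" --pt "0 0 0.001 0 0 0 0.1" --pt "0 0 0.001 0 0 0 0.1"

```text
clock: 6.8
ee_pos: [0.4693, 0.054, 0.2012]
tool_rot: [3.142, 0.0, 0.565]
wrist_force: [-0.5, -0.4, -1.0]
opening: 0.0148
```

Request:
drive_tool --pt "0 0 0.002 0 0 0 0.1" --pt "0 0 0.002 0 0 0 0.1" --pt "0 0 0.001 0 0 0 0.1"

```text
clock: 7.1
ee_pos: [0.4692, 0.0541, 0.196]
tool_rot: [-3.141, 0.0, 0.565]
wrist_force: [0.8, 0.1, -0.4]
opening: 0.0148
```

Request:
drive_tool --pt "0 0 0.002 0 0 0 0.1" --pt "0 0 0.002 0 0 0 0.1" --pt "0 0 0.001 0 0 0 0.1"

```text
clock: 7.4
ee_pos: [0.4689, 0.0541, 0.191]
tool_rot: [-3.141, 0.001, 0.565]
wrist_force: [-1.9, 0.6, 0.1]
opening: 0.015
```

Request:
drive_tool --pt "0 0 0.001 0 0 0 0.1" --pt "0 0 0.001 0 0 0 0.1"

```text
clock: 7.6
ee_pos: [0.4692, 0.0541, 0.1892]
tool_rot: [-3.141, 0.0, 0.565]
wrist_force: [-2.2, 0.1, 0.9]
opening: 0.0149
```

Request:
drive_tool --pt "0 0 0.001 0 0 0 0.1" --pt "0 0 0.001 0 0 0 0.1"

```text
clock: 7.8
ee_pos: [0.4692, 0.0541, 0.1872]
tool_rot: [-3.142, 0.0, 0.565]
wrist_force: [-2.4, 0.4, 0.5]
opening: 0.0149
```

Request:
drive_tool --pt "0 0 0.001 0 0 0 0.1" --pt "0 0 0.001 0 0 0 0.1"

```text
clock: 8.0
ee_pos: [0.4692, 0.0541, 0.1852]
tool_rot: [3.142, 0.0, 0.565]
wrist_force: [-2.2, -1.1, 0.5]
opening: 0.0154
```

Request:
drive_tool --pt "0 0 0.001 0 0 0 0.1"

```text
clock: 8.1
ee_pos: [0.4692, 0.0541, 0.1842]
tool_rot: [-3.142, 0.0, 0.565]
wrist_force: [-1.7, 0.3, 0.5]
opening: 0.0151
```

Request:
drive_tool --pt "-0.0003 -0.0002 0.001 0 0 0 0.1"

```text
clock: 8.2
ee_pos: [0.4693, 0.0541, 0.1839]
tool_rot: [3.141, -0.001, 0.566]
wrist_force: [-3.7, -0.6, 11.8]
opening: 0.0151
```

Request:
drive_tool --pt "0 0 0.001 0 0 0 0.1"

```text
clock: 8.3
ee_pos: [0.4695, 0.054, 0.1837]
tool_rot: [3.14, -0.002, 0.566]
wrist_force: [-5.2, 0.0, 19.2]
opening: 0.0149
```

Request:
drive_tool --pt "0 0 0.0007 0 0 0 0.1"

```text
clock: 8.4
ee_pos: [0.4697, 0.054, 0.1835]
tool_rot: [3.139, -0.003, 0.566]
wrist_force: [-2.8, 1.3, 18.9]
opening: 0.0152
```

```bash
python3 - <<'E'
from h import *
st()
b=snap('side','s4')['image']
f=lambda im,x,y:cv2.resize(im[y:y+50,x:x+60],(720,600),interpolation=cv2.INTER_CUBIC)
cv2.imwrite('pics/c5.png',f(b,245,155))
E
```

```text
8.4 [0.4697 0.054  0.1835] [ 1.7987e+02 -1.5000e-01  3.2410e+01] [-2.82  1.25 18.86] 0.0152 [-0.13  0.27  1.76 -0.    1.11 -0.7 ]
```

View pics/c5.png

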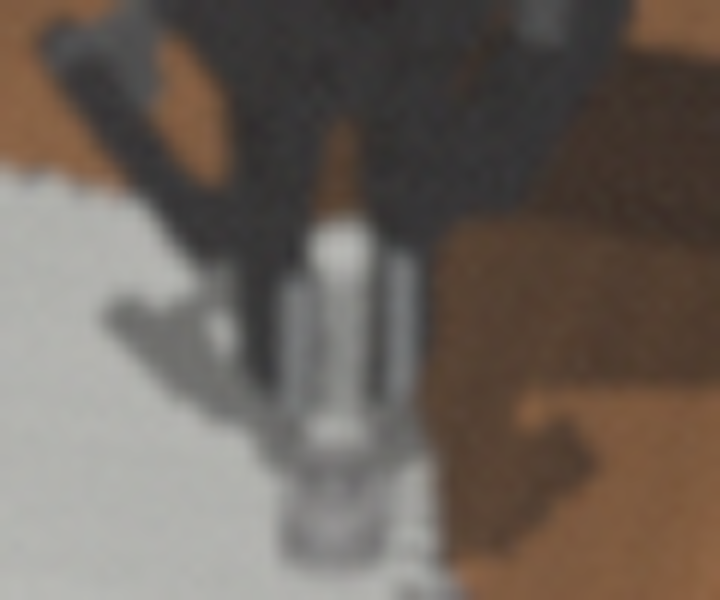

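The pin is in the bush; contact came at TCP z .184, exactly where the ring flat should be. I'll ease the press to a few newtons, then swing clockwise in constant tool-frame arc steps (1.5 mm, 0.64° each).

Request:
drive_tool --pt "0 0 -0.0014 0 0 0 0.1" --pt "0 0 0 0 0 0 0.1"

```text
clock: 8.65
ee_pos: [0.4695, 0.0541, 0.1838]
tool_rot: [3.14, -0.002, 0.565]
wrist_force: [-1.4, 0.3, 7.9]
opening: 0.0151
```

Request:
drive_tool --pt "0.00076 -0.0013 0 0 0 0.64 0.1" --pt "0.00076 -0.0013 0 0 0 0.64 0.1" --pt "0.00076 -0.0013 0 0 0 0.64 0.1"

```text
clock: 8.95
ee_pos: [0.4694, 0.0576, 0.1838]
tool_rot: [3.138, -0.0, 0.532]
wrist_force: [-2.7, -5.2, 8.3]
opening: 0.0152
```

Request:
drive_tool --pt "0.00076 -0.0013 0 0 0 0.64 0.1" --pt "0.00076 -0.0013 0 0 0 0.64 0.1" --pt "0.00076 -0.0013 0 0 0 0.64 0.1"

```text
clock: 9.25
ee_pos: [0.4694, 0.0621, 0.1838]
tool_rot: [3.138, -0.0, 0.498]
wrist_force: [-3.2, -6.0, 8.5]
opening: 0.0154
```

Request:
drive_tool --pt "0.00076 -0.0013 0 0 0 0.64 0.1" --pt "0.00076 -0.0013 0 0 0 0.64 0.1" --pt "0.00076 -0.0013 0 0 0 0.64 0.1"

```text
clock: 9.55
ee_pos: [0.4695, 0.0667, 0.1837]
tool_rot: [3.139, -0.0, 0.465]
wrist_force: [-2.9, -5.9, 8.2]
opening: 0.0151
```

Request:
drive_tool --pt "0.00076 -0.0013 0 0 0 0.64 0.1" --pt "0.00076 -0.0013 0 0 0 0.64 0.1" --pt "0.00076 -0.0013 0 0 0 0.64 0.1"

```text
clock: 9.85
ee_pos: [0.4697, 0.072, 0.1831]
tool_rot: [3.141, -0.001, 0.431]
wrist_force: [-0.8, -1.6, 1.8]
opening: 0.0148
```

Fz fell from 8 to 2 N and z dropped: the tip has found the hole. Pressing down step by step.

Request:
drive_tool --pt "0 0 0.001 0 0 0 0.1"

```text
clock: 9.95
ee_pos: [0.4695, 0.0722, 0.182]
tool_rot: [3.141, -0.0, 0.431]
wrist_force: [-0.1, -1.2, 1.6]
opening: 0.0148
```

Request:
drive_tool --pt "0 0 0.001 0 0 0 0.1" --pt "0 0 0.001 0 0 0 0.1"

```text
clock: 10.15
ee_pos: [0.4694, 0.0721, 0.1799]
tool_rot: [3.142, -0.0, 0.432]
wrist_force: [-0.1, -1.7, 1.8]
opening: 0.0153
```

Request:
drive_tool --pt "0 0 0.001 0 0 0 0.1" --pt "0 0 0.001 0 0 0 0.1" --pt "0 0 0.001 0 0 0 0.1"

```text
clock: 10.45
ee_pos: [0.4694, 0.0722, 0.177]
tool_rot: [3.142, -0.0, 0.431]
wrist_force: [-1.2, 0.1, 2.9]
opening: 0.0149
```

Request:
drive_tool --pt "0 0 0.001 0 0 0 0.1" --pt "0 0 0.001 0 0 0 0.1"

```text
clock: 10.65
ee_pos: [0.4694, 0.0721, 0.175]
tool_rot: [3.142, -0.0, 0.431]
wrist_force: [0.9, -0.1, 2.6]
opening: 0.0148
```

Request:
drive_tool --pt "0 0 0.001 0 0 0 0.1" --pt "0 0 0.001 0 0 0 0.1"

```text
clock: 10.85
ee_pos: [0.4694, 0.0722, 0.173]
tool_rot: [3.142, -0.0, 0.431]
wrist_force: [1.1, -1.0, 3.7]
opening: 0.0153
```

Request:
drive_tool --pt "0 0 0.001 0 0 0 0.1" --pt "0 0 0.001 0 0 0 0.1"

```text
clock: 11.05
ee_pos: [0.4694, 0.0722, 0.1709]
tool_rot: [3.142, -0.0, 0.431]
wrist_force: [0.6, -0.2, 3.3]
opening: 0.0148
```

Request:
drive_tool --pt "0 0 0.001 0 0 0 0.1"

```text
clock: 11.15
ee_pos: [0.4694, 0.0722, 0.17]
tool_rot: [3.142, -0.0, 0.431]
wrist_force: [-0.5, -1.0, 9.2]
opening: 0.0151
```

Request:
drive_tool --pt "0 0 0.0007 0 0 0 0.1"

```text
clock: 11.25
ee_pos: [0.4695, 0.0722, 0.1699]
tool_rot: [3.141, -0.0, 0.432]
wrist_force: [-3.6, -1.2, 15.7]
opening: 0.0149
```

Request:
drive_tool --pt "0 0 -0.001 0 0 0 0.1" --pt "0 0 0 0 0 0 0.4" --pt "0 0 0 0 0 0 0.5" --pt "0 0 0 0 0 0 0.5" --pt "0 0 0 0 0 0 0.5"

```text
clock: 11.75
ee_pos: [0.4693, 0.0722, 0.1702]
tool_rot: [-3.141, 0.0, 0.431]
wrist_force: [0.2, -0.1, 0.1]
opening: 0.043
```

Request:
drive_tool --pt "0 0 -0.01 0 0 0 0.5" --pt "0 0 -0.03 0 0 0 0.5" --pt "0 0 -0.04 0 0 0 0.5" --pt "0 0 -0.04 0 0 0 0.5" --pt "0 0 0 0 0 0 0.5"

```text
clock: 12.25
ee_pos: [0.4708, 0.0721, 0.2959]
tool_rot: [3.137, -0.009, 0.432]
wrist_force: [0.0, 0.1, -0.3]
opening: 0.0425
```

```bash
python3 - <<'E'
from h import *
st()
b=snap('side','s5')['image'];
f=lambda im,x,y:cv2.resize(im[y:y+50,x:x+60],(480,400),interpolation=cv2.INTER_CUBIC)
cv2.imwrite('pics/c6.png',f(b,240,160))
print(proj('s5',[[.469,.073,.133],[.469,.073,.185]]))
a=cv2.imread('pics/s0.png').astype(int); print(np.abs(a-b)[260:340,220:310].max())
E
```

```text
12.25 [0.4708 0.0721 0.2959] [179.71  -0.5   24.73] [ 0.04  0.07 -0.33] 0.0425 [-0.09  0.17  1.57  0.    1.39 -0.53]
[[270.92828939 198.88097372]
 [271.08171193 182.23076028]]
16
```

View pics/c6.png

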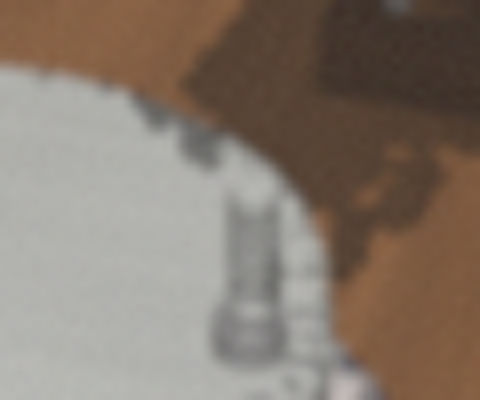

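The pin stands upright with its collar on the bush: handle top at crop (255,190), bush at (250,330), with no visible gap. The tweezers and slide box area of the side picture is unchanged (noise only), and the gripper is clear.

```bash
python3 -c "
from h import *
bot.sign_off()"
```

```text
the job is handed in; nothing more can be done
```

The turntable is locked for storage and the job is handed in, at about 12 s on the robot's clock; sign-off reports no verdict.

- **Insertion:** I took the smaller silver pin from the block and put it into the bush. The first touch was on the rim, at about 8 N, so I backed off about 1 mm sideways and it went in freely. The tip then met the ring at the height I expected.
- **Finding the hole:** The first press on the ring peaked at about 19 N, and I eased it to about 8 N before swinging. After about 18 mm of clockwise swing the force fell to about 2 N and the pin dropped.
- **Pressing home:** From ring contact to home the pin went down 14 mm, as it should, and the collar seated at about 16 N. I then released it and drew the gripper up 125 mm.

**Last checks:**
- The side picture shows the pin upright with its collar on the bush and no visible gap.
- The wrist force was about zero, so the gripper touches nothing.
- The tweezers and slide box area of the picture is unchanged.

**Not confirmed:**
- I did not check the crystal post in a last close picture. It looked unmoved after the grasp, and the tool never went near it afterwards.
- I hardly noticed the spring ball's grip on the way down to the ring. It showed only as about 2 to 4 N during the final press.

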